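Load the print dryer: spread the heaped wheels, lay in the covers, open the damper

ROBOT

A 6-joint arm with a two-finger parallel gripper is mounted at the origin on the work surface. World frame = base frame: x ahead of the robot, y to its left, z up, the work surface at z = 0. Lengths are in m, angles in rad, forces in N, time in s.
With the tool pointing down it reaches from about 0.3 to 0.875 m from the base axis. Payload 6.4 kg.
Tool frame: the origin (TCP) lies on the centre line of the jaws, within the pads' length; the fingertips stand 8 mm ahead of it and the grasp point (between the pads) lies 11 mm behind it; z points along the fingers, y is the line along which they close (so a half turn about z gives the same grasp; the last joint's range is limited). The gripper opens to 85 mm and grips with 20 to 120 N. Pads are 22 mm wide; open, the fingers measure 114 mm over their backs; the gripper's body (76 mm by 85 mm) begins 54 mm behind the grasp point. The pads swing forward as they close: fully open they stand 13 mm farther back than shut.
Start: joints at [-1.437, 0.181, 1.607, -0, 1.354, -0.206], TCP at [0.192, -0.542, 0.239] pointing down, gripper open.
Joint ranges: [-2.99, 2.99], [-0.89, 2.07], [0.3, 2.58], [-1.14, 4.28], [0, 2.63], [-3.12, 3.12]. Speed limits (rad/s): [2.57, 2.57, 3.01, 3.14, 3.14, 3.14].

INTERFACE

Orientations are given as a unit quaternion [w, x, y, z].
In Python, from bench import ctrl gives the robot as it stands.
- The arm moves only by the shell command python3 -m handwheel 'ROWS' [OPENING]. ROWS is JSON, a list that holds one entry, the list of rows, each a list of 4 numbers: the shift along the tool's x, y, z each as a share of 20 cm, from -1 to 1, then the turn about the tool's z as a share of 1.5 rad, from -1 to 1. In form: [[[x, y, z, twist], ...]]. A call has 1 to 10 rows; each row is the pose to reach, as a shift and turn from the pose commanded when the call began, along the tool's axes at that moment; what a row does not reach only later rows make up. A row lasts 1/8 s, in which the tool goes at most 62.5 mm and 10.7 degrees, less where a joint would pass 70% of its speed; a pose out of reach is approached as far as the arm can. A call with a number of a shift or a turn outside -1 to 1 is refused whole. A call with a gripper value outside its range is refused whole. OPENING is the finger opening in mm, from 0 to 85.4, set as the call begins (- or left out, the last holds). The fingers move at their own pace and stop on an object; the grip force is fixed at half the most. Time passes only in rows, so rows that repeat a pose let the fingers close. It gives the time, the measured TCP pose, the force, the opening and the grip force at its end, in the units of the state.
- ctrl.get_obs(): the state, without advancing time (a new reading comes with each control period).
- ctrl.camera(name): name is "scene" or "top"; returns a dict with "color" (420x560x3 uint8, red, green, blue), "range_z" (420x560 float32, m along the optical axis (not along the pixel's ray), 0 where there is no reading), "K" (3x3 intrinsics, pixels), "pose" (4x4, takes a point from camera to world coordinates). Camera axes: x right, y down, z forward; pixel columns grow to the right and rows downward; lengths in m; the calibration is good to about 2 mm. A picture is of the moment at which its call begins.
- ctrl.hand_in(): hands the job in; it is judged then, once.
The state is a dict: "time_s": time; "q": joint angles; "dq": joint speeds; "joint_efforts": joint torques, N m; "eef_pos": TCP position; "eef_rot": TCP orientation; "wrist_force": force on the tool from outside, world axes, zero at the start; "torque": the same for the moment, N m; "opening": opening from 0.0 (shut) to 1.0 (fully open); "grasp_force": force on a finger pad.
Only numpy, scipy, OpenCV 4.12 (cv2) and the standard library are available. Lean on these libraries where they do the work, as an engineer would, in place of code of your own. Each camera call takes 0.05 s, during which the arm holds its last target. There are 200 camera calls.

TASK

The washed prints are to be dried: wheels have been tipped in a heap into the big bay of the warm-air drying tray, and the flat cover plates still lie on the bench beside it. Spread the wheels out into one even layer in the big bay, each lying flat, at least 20 mm clear of every other, and with wheels in all four quarters of the bay, and lay every cover plate flat on the floor of the narrow bay, none on top of another. Only when everything is loaded, throw the damper lever on the air duct from shut into its middle notch (half open), and leave the other things on the bench alone.

Things in the scene. Friction and masses are not known exactly. Their poses are not given: they have to be found in the camera images.
- dryer: fixed grey sheet-metal drying tray; own x away from the robot, own y to the left, turned a little; origin on the bench under its middle. Inside 270 (x) x 436 mm (y), mesh floor 60 mm above the bench, rim top at 75 mm, walls 6 mm. A divider as high as the rim, 6 mm thick, parts the big wheel bay (270 x 320 mm, on the right, -y) from the narrow cover bay (270 x 110 mm, on the left, +y)
- wheel_bay (a point): centre of the floor of the wheel bay (at floor height, 60 mm above the bench); axes as the dryer's; the bay reaches 135 mm either way along x and 160 mm either way along y
- cover_bay (a point): centre of the floor of the cover bay (at floor height); axes as the dryer's; the bay reaches 135 mm either way along x and 55 mm either way along y
- q_near_right (a point): marker point on the tray floor at the centre of the near right quarter of the wheel bay (near = towards the robot, left = towards the cover bay)
- q_near_left (a point): marker point on the tray floor at the centre of the near left quarter of the wheel bay (near = towards the robot, left = towards the cover bay)
- q_far_right (a point): marker point on the tray floor at the centre of the far right quarter of the wheel bay (near = towards the robot, left = towards the cover bay)
- q_far_left (a point): marker point on the tray floor at the centre of the far left quarter of the wheel bay (near = towards the robot, left = towards the cover bay)
- damper (a joint): lever angle, rad: 0 shut (lever across the duct, towards the robot, dryer's -x), 0.785 half open (middle notch, between two white lines, lever half way from dryer's -x to +y), 1.571 open (lever along the duct, to dryer's +y). Grows clockwise from above; stops at -0.08 and 1.65. A spring detent pulls it into each notch from some 0.2 rad either side; leaving one takes up to 8 N at the knob
- damper_pivot (a point): vertical axis of the damper lever, on top of the air duct (110 mm wide, top 66 mm above the bench), which runs from the tray's right end 235 mm along dryer's -y to a blower box 170 x 150 mm, 155 mm high; axes as the dryer's
- damper_knob (a point): centre of the top face of the lever's black knob: an upright cylinder 26 mm in diameter and 36 mm high (top 124 mm, bottom 88 mm above the bench), 90 mm from the lever's pivot; the flat steel lever lies below it, 79 to 84 mm above the bench
- wheel1: printed white plastic cart wheel, a plain chunky disc 60 mm in diameter and 36 mm thick (same both ways up), about 70 g; origin at its centre, own z along its axle, so a wheel lying flat on the tray floor has its origin 18 mm above the floor. Starts in the bottom layer of the heap in the wheel bay, about 66 mm from its neighbours, so 2 to 10 mm clear of them.
- wheel2: printed white plastic cart wheel, a plain chunky disc 60 mm in diameter and 36 mm thick (same both ways up), about 70 g; origin at its centre, own z along its axle, so a wheel lying flat on the tray floor has its origin 18 mm above the floor. Starts in the bottom layer of the heap in the wheel bay, about 66 mm from its neighbours, so 2 to 10 mm clear of them.
- wheel3: printed white plastic cart wheel, a plain chunky disc 60 mm in diameter and 36 mm thick (same both ways up), about 70 g; origin at its centre, own z along its axle, so a wheel lying flat on the tray floor has its origin 18 mm above the floor. Starts in the bottom layer of the heap in the wheel bay, about 66 mm from its neighbours, so 2 to 10 mm clear of them.
- wheel4: printed white plastic cart wheel, a plain chunky disc 60 mm in diameter and 36 mm thick (same both ways up), about 70 g; origin at its centre, own z along its axle, so a wheel lying flat on the tray floor has its origin 18 mm above the floor. Starts in the bottom layer of the heap in the wheel bay, about 66 mm from its neighbours, so 2 to 10 mm clear of them.
- wheel5: printed white plastic cart wheel, a plain chunky disc 60 mm in diameter and 36 mm thick (same both ways up), about 70 g; origin at its centre, own z along its axle, so a wheel lying flat on the tray floor has its origin 18 mm above the floor. Starts in the bottom layer of the heap in the wheel bay, about 66 mm from its neighbours, so 2 to 10 mm clear of them.
- wheel6: printed white plastic cart wheel, a plain chunky disc 60 mm in diameter and 36 mm thick (same both ways up), about 70 g; origin at its centre, own z along its axle, so a wheel lying flat on the tray floor has its origin 18 mm above the floor. Starts in the bottom layer of the heap in the wheel bay, about 66 mm from its neighbours, so 2 to 10 mm clear of them.
- wheel7: printed white plastic cart wheel, a plain chunky disc 60 mm in diameter and 36 mm thick (same both ways up), about 70 g; origin at its centre, own z along its axle, so a wheel lying flat on the tray floor has its origin 18 mm above the floor. Starts on top of four wheels of the heap. May be absent (one or both of wheel7 and wheel8 are there).
- wheel8: printed white plastic cart wheel, a plain chunky disc 60 mm in diameter and 36 mm thick (same both ways up), about 70 g; origin at its centre, own z along its axle, so a wheel lying flat on the tray floor has its origin 18 mm above the floor. Starts on top of four wheels of the heap. May be absent (one or both of wheel7 and wheel8 are there).
- cover1: printed white flat cover plate 80 x 44 x 6 mm, 30 g, same both ways up; origin at its centre, own x along the 80 mm length, own y along the 44 mm width; starts flat on the bench (z = 0) to the left of the dryer. May be absent (2 or 3 are there).
- cover2: printed white flat cover plate 80 x 44 x 6 mm, 30 g, same both ways up; origin at its centre, own x along the 80 mm length, own y along the 44 mm width; starts flat on the bench (z = 0) to the left of the dryer. May be absent (2 or 3 are there).
- cover3: printed white flat cover plate 80 x 44 x 6 mm, 30 g, same both ways up; origin at its centre, own x along the 80 mm length, own y along the 44 mm width; starts flat on the bench (z = 0) to the left of the dryer. May be absent (2 or 3 are there).
- spool: bystander: full filament spool lying flat beyond the tray, 200 mm in diameter, 65 mm high; origin under its centre
- jar: bystander: small closed jar standing on the far left of the bench, 60 mm in diameter, 65 mm high; origin under its centre
- scraper: bystander: flat bed scraper, 200 mm long, lying beyond the tray on the right; origin under its middle

How it is judged:
By the outcome, as a careful person would: the job done as asked, in the order asked, and still so for the second after the job is handed in, with the robot touching nothing.
Of wheel7, wheel8 only 1 to 2 are there at a start; the rules pass over those that are not, and their reading is None.
Of cover1, cover2, cover3 only 2 to 3 are there at a start; the rules pass over those that are not, and their reading is None.
At some moment in a run one of wheel1, wheel2, wheel3, wheel4, wheel5, wheel6, cover1, cover2, cover3 may be knocked a few centimetres aside while the robot is not near it.
It also fails if it takes over 210 s, if anything falls off the work surface, if the arm or the gripper's body presses on something with over 40 N, if the wrist force passes 120 N, or if a joint passes its speed limit or range.

## Working session

There is one attempt and no reset: what is moved stays moved. The work goes in short steps, Python scripts to look and compute and a shell command to move; the robot and the scene stay as the last step left them, time stands still between calls to the robot, and variables do not carry over. Pictures are saved under pics/ and viewed, at most 14 in all, crops included, and the job is handed in when it is done.

```bash
ls; mkdir -p pics; python3 - <<'E'
from bench import ctrl
import cv2, numpy as np
for n in ("top","scene"):
    c=ctrl.camera(n); cv2.imwrite(f"pics/{n}0.png",c["color"][:,:,::-1]); np.savez(f"{n}0.npz",**c)
    print(n,c["K"].tolist(),np.round(c["pose"],4).tolist(), (c["range_z"]>0).mean())
o=ctrl.get_obs(); print(o)
E
```

```text
pics
top [[467.2729826307007, 0.0, 274.7436310329898], [0.0, 467.2729826307007, 220.90290833991787], [0.0, 0.0, 1.0]] [[-0.0245, -0.9846, 0.1733, 0.404], [-0.9997, 0.024, -0.0048, 0.036], [0.0006, -0.1733, -0.9849, 1.3159], [0.0, 0.0, 0.0, 1.0]] 0.9959566326530612
scene [[432.1315625754751, 0.0, 281.02152226044615], [0.0, 432.1315625754751, 215.38204541112577], [0.0, 0.0, 1.0]] [[-0.1913, 0.595, -0.7807, 1.575], [0.9815, 0.1096, -0.157, 0.2207], [-0.0078, -0.7962, -0.6049, 0.8363], [0.0, 0.0, 0.0, 1.0]] 0.9942431972789115
{'time_s': 0.1, 'q': array([-1.43733294e+00,  1.81495254e-01,  1.60791339e+00,  7.31799954e-06,
        1.35378496e+00, -2.06315691e-01]), 'dq': array([ 0.0009397 , -0.00093581, -0.00502168,  0.00148514, -0.00086598,
       -0.00090503]), 'joint_efforts': array([ 4.62827302e-04, -4.45880842e+01, -3.52239168e+01, -1.84001301e-04,
        4.16328083e-03,  6.06330474e-06]), 'eef_pos': array([ 0.19157971, -0.54163303,  0.2384556 ]), 'eef_rot': array([-7.99811402e-04,  9.85603267e-01,  1.69072648e-01,  3.27218612e-05]), 'wrist_force': array([ 0.50915002,  0.38268906, -0.54189586]), 'torque': array([0.01091043, 0.00099493, 0.01023467]), 'grasp_force': 0.0, 'opening': 0.995922874456287}
```

View pics/top0.png

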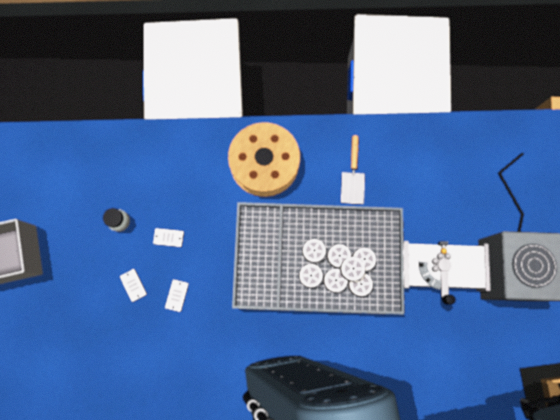

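View pics/scene0.png

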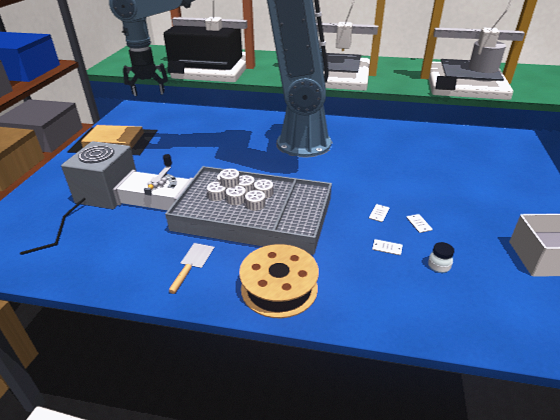

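The top view shows 7 wheels: six at about (315,251), (339,256), (365,259), (312,275), (336,281), (361,284), with one on top at (352,268). Three covers lie at (168,238), (133,286) and (177,296), and the knob is at (448,299). The scene view agrees.

```bash
cat > h.py <<'E'
import numpy as np, cv2
from bench import ctrl
def pts(c):
    v,u=np.mgrid[0:420,0:560]; z=c["range_z"]; K=c["K"]
    P=np.stack([(u-K[0,2])/K[0,0]*z,(v-K[1,2])/K[1,1]*z,z],-1)
    return P@c["pose"][:3,:3].T+c["pose"][:3,3]
def ray(c,uv,h):
    uv=np.atleast_2d(uv).astype(float); d=np.c_[uv,np.ones(len(uv))]@np.linalg.inv(c["K"]).T@c["pose"][:3,:3].T
    o=c["pose"][:3,3]; return o+d*((h-o[2])/d[:,2])[:,None]
def white(c):
    a=c["color"].astype(int); return (a.min(-1)>150)&(a.max(-1)-a.min(-1)<45)
def wheels(c,inside):
    """Hough circles in 4x image; each cast onto the plane of its top face (from range)."""
    P=pts(c); W=white(c); g=cv2.cvtColor(c["color"],cv2.COLOR_RGB2GRAY)
    b=cv2.resize(g,None,fx=4,fy=4,interpolation=cv2.INTER_CUBIC); b=cv2.GaussianBlur(b,(7,7),0)
    C=cv2.HoughCircles(b,cv2.HOUGH_GRADIENT,1,70,param1=120,param2=18,minRadius=41,maxRadius=54)
    out=[]
    for x,y,r in C[0]:
        u,v=(x-1.5)/4,(y-1.5)/4; i,j=int(round(v)),int(round(u))
        if not(8<=i<412 and 8<=j<552): continue
        z=np.percentile(P[i-7:i+8,j-7:j+8,2],75); p=ray(c,(u,v),z)[0]
        if not inside(p) or z<.085 : continue
        m=(abs(P[...,2]-z)<.006)&(np.hypot(P[...,0]-p[0],P[...,1]-p[1])<.034)&W
        q=P[m]; cc=cv2.minEnclosingCircle(q[:,:2].astype(np.float32))
        out.append((p,np.r_[cc[0],cc[1]],m.sum(),q[:,:2].mean(0),(u,v,r/4)))
    return out
E
python3 - <<'E'
from h import *
c=dict(np.load("top0.npz")); P=pts(c); a=c["color"].astype(int)
# bench & tray
print("bench z",np.median(P[340:380,60:200,2]))
roi=np.zeros((420,560),bool); roi[195:325,225:415]=1
grey=(a.max(-1)-a.min(-1)<40)
m=roi&(abs(P[...,2]-.075)<.006)&grey&~white(c); 
lab=cv2.connectedComponentsWithStats(m.astype(np.uint8)); i=1+np.argmax(lab[2][1:,4])
q=P[lab[1]==i]; r=cv2.minAreaRect((q[:,:2]*1000).astype(np.float32)); print("rim",r,len(q),q[:,2].mean()); print(cv2.boxPoints(r))
for n in wheels(c,lambda p: .3<p[0]<.8 and -.5<p[1]<.2): print([np.round(k,3).tolist() for k in n])
# covers
W=white(c); W[:, 225:]=0; W[:220]=0
W&=abs(P[...,2]-.006)<.012
n,l,s,_=cv2.connectedComponentsWithStats(W.astype(np.uint8))
for k in range(1,n):
    if s[k,4]>60:
        vu=np.argwhere(l==k)[:,::-1]; w=ray(c,vu,.006)[:,:2]*1000
        print("cover",s[k,4],cv2.minAreaRect(w.astype(np.float32)))
# knob: dark, high
k=(a.max(-1)<60)&(P[...,2]>.1)&(P[...,2]<.14); k[:, :415]=0;k[:,480:]=0;k[:230]=0
print("knob",k.sum(),P[k].mean(0),np.ptp(P[k],0)); vu=np.argwhere(k)[:,::-1]; print(vu.min(0),vu.max(0))
big=cv2.resize(c["color"][190:325,225:500],None,fx=2.9,fy=2.9,interpolation=cv2.INTER_CUBIC); cv2.imwrite("pics/c1.png",big[:,:,::-1])
E
```

```text
bench z -0.00044416198080110547
rim ((507.22369384765625, -299.4203186035156), (21.70342445373535, 274.8941650390625), 85.24154663085938) 258 0.07476728689333455
[[ 369.35016 -298.83267]
 [ 643.2968  -321.63657]
 [ 645.0972  -300.00797]
 [ 371.15057 -277.20407]]
[[0.539, -0.071, 0.098], [0.54, -0.07, 0.03], 384, [0.539, -0.07], [314.0, 249.75, 11.449999809265137]]
[[0.448, -0.188, 0.099], [0.448, -0.188, 0.029], 314, [0.445, -0.189], [360.75, 283.75, 11.649999618530273]]
[[0.474, -0.06, 0.098], [0.474, -0.058, 0.03], 401, [0.474, -0.059], [311.0, 275.0, 11.574999809265137]]
[[0.46, -0.123, 0.098], [0.46, -0.122, 0.03], 357, [0.459, -0.121], [335.5, 279.75, 11.675000190734863]]
[[0.523, -0.135, 0.099], [0.524, -0.136, 0.03], 332, [0.526, -0.133], [338.75, 255.25, 11.175000190734863]]
[[0.486, -0.163, 0.134], [0.487, -0.163, 0.031], 420, [0.487, -0.163], [352.5, 268.0, 11.425000190734863]]
cover 460 ((595.1619873046875, 332.47479248046875), (81.66703796386719, 45.814735412597656), 82.57828521728516)
cover 484 ((463.34893798828125, 428.5602722167969), (81.63121795654297, 45.02157974243164), 27.5590877532959)
cover 490 ((432.4444580078125, 307.1039123535156), (45.81294631958008, 81.0503158569336), 74.67546844482422)
knob 83 [ 0.40261339 -0.40236752  0.12049993] [0.01779076 0.02190606 0.02901112]
[442 296] [454 303]
```

View pics/c1.png

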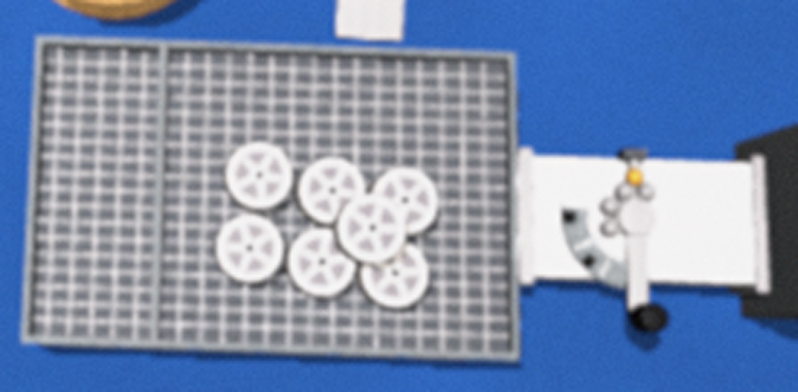

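The crop (2.9x, offset 225,190) shows the rim corners at about (37,40), (516,52), (520,360) and (22,343). The far-right bottom wheel is at (405,200), partly under the top wheel. The lever pivot is at (636,215) and the knob at (648,318).

```bash
cat >> h.py <<'E'
import json,os
def load(): return json.load(open("dry.json"))
def T():
    d=load(); o=np.array(d["o"]); t=d["yaw"]; return o,np.array([[np.cos(t),-np.sin(t)],[np.sin(t),np.cos(t)]])
def d2w(p): o,R=T(); return o+R@np.array(p)
def w2d(p): o,R=T(); return R.T@(np.array(p)[:2]-o)
def yaw_now(o):
    w,x,y,z=o["eef_rot"]; return np.arctan2(2*(x*y+w*z),1-2*(y*y+z*z))
def rel(frm,to):
    """frm,to = (x,y,z,yaw of tool x). Shares for one row."""
    d=np.array(to[:3])-np.array(frm[:3]); c,s=np.cos(frm[3]),np.sin(frm[3])
    tw=-(to[3]-frm[3]); return np.round([(c*d[0]+s*d[1])/.2,(s*d[0]-c*d[1])/.2,-d[2]/.2,tw/1.5],3).tolist()
def now():
    o=ctrl.get_obs(); return (*o["eef_pos"],yaw_now(o))
E
python3 - <<'E'
from h import *
c=dict(np.load("top0.npz")); P=pts(c)
uv=np.array([(37,40),(516,52),(520,360),(22,343)])/2.9+[225,190]
# refine corners as crossings of edge lines? use directly
w=ray(c,uv,.075)[:,:2]; print(w.round(4)); 
L=np.linalg.norm(w-np.roll(w,-1,0),axis=1); print("sides",L)
ys=[np.arctan2(*(w[1]-w[0])[::-1])+np.pi/2, np.arctan2(*(w[2]-w[3])[::-1])+np.pi/2, np.arctan2(*(w[0]-w[3])[::-1]),np.arctan2(*(w[1]-w[2])[::-1])]
print("yaws",ys); yaw=float(np.mean(ys)); json.dump(dict(o=w.mean(0).tolist(),yaw=yaw),open("dry.json","w"))
print("o",w.mean(0),yaw)
C=ray(c,np.array([(405,200)])/2.9+[225,190],.096)[0]; print("C",C)
for n,p in dict(A=(.540,-.070),B=(.525,-.135),C=C,D=(.474,-.059),E=(.460,-.122),F=(.448,-.188),T=(.487,-.163)).items(): print(n,(w2d(p)-[0,-.058]).round(3))
piv=ray(c,np.array([(636,215)])/2.9+[225,190],.084)[0]; kn=ray(c,np.array([(648,318)])/2.9+[225,190],.122)[0]
print("pivot",piv,"knob",kn,np.linalg.norm((piv-kn)[:2]),w2d(kn)-w2d(piv))
div=ray(c,np.array([(164,45),(156,348)])/2.9+[225,190],.075); print("divider",[w2d(k) for k in div])
print(now())
E
```

```text
[[ 0.6719  0.1291]
 [ 0.6495 -0.3183]
 [ 0.3675 -0.3015]
 [ 0.3934  0.1456]]
sides [0.44793544 0.28252422 0.4478858  0.27890855]
yaws [np.float64(-0.049974656037576004), np.float64(-0.05804651836393915), np.float64(-0.05921775064974149), np.float64(-0.059326825629915605)]
o [ 0.52056397 -0.08626527] -0.05664143767029306
C [ 0.51186592 -0.20243598  0.096     ]
A [0.018 0.075]
B [0.007 0.01 ]
C [-0.002 -0.058]
D [-0.048  0.083]
E [-0.058  0.019]
F [-0.067 -0.048]
T [-0.029 -0.021]
pivot [ 0.49416854 -0.41381662  0.084     ] knob [ 0.40186482 -0.40255256  0.122     ] 0.09298846654428923 [-0.09279336  0.00602058]
divider [array([0.1379206 , 0.10466269]), array([-0.14058871,  0.10361568])]
(np.float64(0.19157971103093416), np.float64(-0.5416330251167727), np.float64(0.23845559711735057), np.float64(0.33977723784635006))
```

```bash
cat >> h.py <<'E'
PSI=np.radians(-53.5+90)   # tool x yaw in dryer frame for the wheels
def bay(p): return d2w(np.array(p)+[0,-.058])
def plan(pick,place,zp,zq,psi,zt=.19,st=None,psi2=None):
    psi2=psi if psi2 is None else psi2
    st=now() if st is None else st
    a=(*pick,zt,psi); b=(*place,zt,psi2)
    if abs(rel(st,a)[0])>1 or abs(rel(st,a)[1])>1:
        m=tuple((np.array(st)+np.array(a))/2); print("half",rel(st,m)); st=m
    print("to pick",rel(st,a)," down",rel(a,(*pick,zp,psi)))
    print("from grip: over",rel((*pick,zp,psi),b)," down",rel(b,(*place,zq,psi2)))
E
python3 - <<'E'
from h import *
y=PSI+load()["yaw"]; print("psi",y)
plan((.487,-.163),bay((.080,-.105)),.111,.078,y)
E
```

```text
psi 0.5804037393076372
half [1.012, -0.646, 0.121, -0.08]
to pick [1.082, -0.52, 0.121, -0.08]  down [0.0, 0.0, 0.395, -0.0]
from grip: over [0.187, 0.664, -0.395, -0.0]  down [0.0, 0.0, 0.56, -0.0]
```

```bash
python3 -m handwheel '[[[0.25,-0.16,0.1,-0.05],[0.5,-0.33,0.12,-0.1],[0.75,-0.5,0.12,-0.16],[1,-0.65,0.12,-0.16],[1,-0.65,0.12,-0.16],[1,-0.65,0.12,-0.16]]]' 75
python3 - <<'E'
from h import *
y=PSI+load()["yaw"]
plan((.487,-.163),bay((.080,-.105)),.111,.078,y)
E
```

```text
time_s: 0.85
eef_pos: [0.3368, -0.3531, 0.2152]
eef_rot: [0.0, 0.958, 0.286, -0.0]
wrist_force: [-0.5, -0.7, 0.5]
opening: 0.876
grasp_force: 0.0
half [0.575, -0.191, 0.063, 0.0]
to pick [0.574, -0.191, 0.063, 0.0]  down [0.0, 0.0, 0.395, -0.0]
from grip: over [0.187, 0.664, -0.395, -0.0]  down [0.0, 0.0, 0.56, -0.0]
```

```bash
python3 -m handwheel '[[[0.25,-0.07,0.06,0],[0.5,-0.14,0.126,0],[0.75,-0.25,0.126,0],[0.75,-0.25,0.126,0]]]' 75 >/dev/null
python3 -m handwheel '[[[0.2,-0.07,0,0],[0.399,-0.132,0,0],[0.399,-0.132,0,0],[0.399,-0.132,0,0],[0.399,-0.132,0.2,0],[0.399,-0.132,0.3,0],[0.399,-0.132,0.395,0],[0.399,-0.132,0.395,0],[0.399,-0.132,0.395,0]]]' 75
python3 - <<'E'
from h import *
print(now()); c=ctrl.camera("scene"); cv2.imwrite("pics/s1.png",cv2.resize(c["color"][120:290,140:360],None,fx=3,fy=3,interpolation=cv2.INTER_CUBIC)[:,:,::-1])
E
```

```text
time_s: 2.48
eef_pos: [0.4873, -0.1644, 0.1118]
eef_rot: [0.0, 0.958, 0.285, 0.0]
wrist_force: [0.7, 0.2, 1.0]
opening: 0.874
grasp_force: 0.0
(np.float64(0.4872979339963996), np.float64(-0.16436453253486277), np.float64(0.11182612184409053), np.float64(0.5782236122004505))
```

View pics/s1.png

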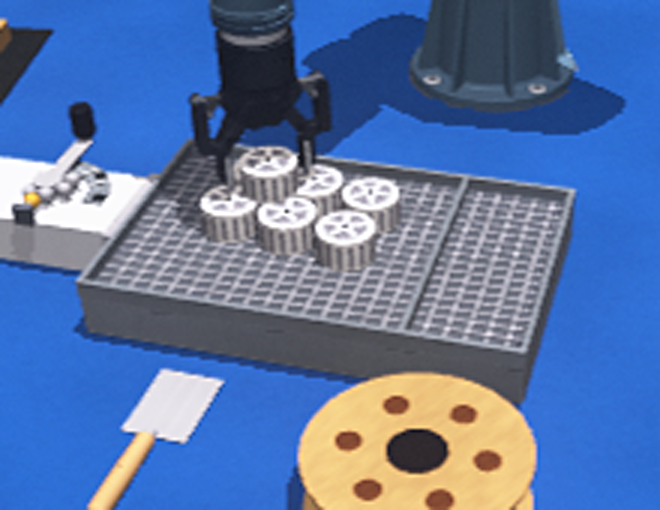

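The picture shows the open fingers straddling the top wheel at about (268,170). Closing, carrying and placing it.

```bash
python3 -m handwheel '[[[0,0,0,0],[0,0,0,0],[0,0,0,0],[0,0,-0.2,0],[0,0,-0.395,0],[0.06,0.22,-0.395,0],[0.12,0.44,-0.395,0],[0.187,0.664,-0.395,0],[0.187,0.664,-0.395,0],[0.187,0.664,-0.395,0]]]' 45
python3 -m handwheel '[[[0,0,0.2,0],[0,0,0.4,0],[0,0,0.5,0],[0,0,0.54,0],[0,0,0.57,0],[0,0,0.57,0],[0,0,0.57,0]]]' 45
python3 -m handwheel '[[[0,0,0,0],[0,0,0,0],[0,0,0,0],[0,0,-0.2,0],[0,0,-0.4,0],[0,0,-0.56,0],[0,0,-0.56,0]]]' 75 
python3 - <<'E'
from h import *
y=PSI+load()["yaw"]; print(now())
print("A");plan((.540,-.070),bay((.080,.105)),.075,.077,y)
E
```

```text
time_s: 3.78
eef_pos: [0.5909, -0.2533, 0.1896]
eef_rot: [-0.001, 0.958, 0.286, -0.0]
wrist_force: [-0.4, 0.2, -0.9]
opening: 0.684
grasp_force: 64.7
time_s: 4.65
eef_pos: [0.5919, -0.2541, 0.0772]
eef_rot: [0.001, 0.958, 0.286, 0.001]
wrist_force: [-0.2, -0.6, -0.9]
opening: 0.683
grasp_force: 64.8
time_s: 5.52
eef_pos: [0.5931, -0.2548, 0.1918]
eef_rot: [0.003, 0.958, 0.286, 0.002]
wrist_force: [0.3, 0.1, -0.6]
opening: 0.879
grasp_force: 0.0
(np.float64(0.5931088098970567), np.float64(-0.25484426007447963), np.float64(0.19182574659993643), np.float64(0.5798420922121347))
A
to pick [0.284, -0.919, 0.009, -0.0]  down [0.0, 0.0, 0.575, -0.0]
from grip: over [0.335, 0.064, -0.575, -0.0]  down [0.0, 0.0, 0.565, -0.0]
```

```bash
cat >> h.py <<'E'
def look(name="top"):
    c=ctrl.camera(name)
    f=lambda p: abs((w2d(p)+[0,.058])[0])<.14 and abs((w2d(p)+[0,.058])[1])<.165
    for p,q,n,m,uv in wheels(c,f): print(" wheel bay",(w2d(q)+[0,.058]).round(3),"w",q.round(3),"z",p[2].round(3),n)
    return c
E
python3 -m handwheel '[[[0.07,-0.23,0,0],[0.14,-0.46,0,0],[0.21,-0.7,0,0],[0.284,-0.919,0,0],[0.284,-0.919,0.01,0],[0.284,-0.919,0.2,0],[0.284,-0.919,0.4,0],[0.284,-0.919,0.5,0],[0.284,-0.919,0.584,0],[0.284,-0.919,0.584,0]]]' 75
python3 -m handwheel '[[[0,0,0,0],[0,0,0,0],[0,0,0,0],[0,0,-0.2,0],[0,0,-0.4,0],[0,0,-0.575,0],[0.17,0.03,-0.575,0],[0.335,0.064,-0.575,0],[0.335,0.064,-0.575,0],[0.335,0.064,-0.575,0]]]' 45
python3 -m handwheel '[[[0,0,0.2,0],[0,0,0.4,0],[0,0,0.5,0],[0,0,0.54,0],[0,0,0.57,0],[0,0,0.57,0],[0,0,0.57,0]]]' 45
python3 -m handwheel '[[[0,0,0,0],[0,0,0,0],[0,0,0,0],[0,0,-0.2,0],[0,0,-0.4,0],[0,0,-0.56,0],[0,0,-0.56,0]]]' 75
python3 - <<'E'
from h import *
look(); look("scene")
y=PSI+load()["yaw"]; print(now())
print("B");plan((.525,-.135),bay((.080,0)),.075,.077,y)
E
```

```text
time_s: 6.78
eef_pos: [0.5371, -0.069, 0.0696]
eef_rot: [-0.001, 0.958, 0.286, -0.001]
wrist_force: [0.5, -0.1, 0.1]
opening: 0.875
grasp_force: 0.0
time_s: 8.02
eef_pos: [0.6005, -0.0427, 0.1859]
eef_rot: [-0.0, 0.958, 0.286, -0.001]
wrist_force: [-0.6, -0.6, -2.1]
opening: 0.687
grasp_force: 64.7
time_s: 8.9
eef_pos: [0.602, -0.043, 0.0734]
eef_rot: [0.0, 0.958, 0.286, 0.001]
wrist_force: [0.2, 0.6, -0.5]
opening: 0.686
grasp_force: 64.7
time_s: 9.78
eef_pos: [0.6033, -0.0433, 0.1879]
eef_rot: [0.002, 0.958, 0.286, 0.003]
wrist_force: [-0.1, 0.4, -0.0]
opening: 0.879
grasp_force: 0.0
 wheel bay [-0.065 -0.047] w [ 0.449 -0.187  0.03 ] z 0.098 339
 wheel bay [ 0.081 -0.106] w [ 0.592 -0.255  0.03 ] z 0.098 372
 wheel bay [-0.002 -0.057] w [ 0.512 -0.201  0.029] z 0.099 280
 wheel bay [-0.066  0.077] w [ 0.456 -0.064  0.012] z 0.583 9
 wheel bay [-0.525  0.115] w [0. 0. 0.] z 0.342 0
 wheel bay [-0.038 -0.069] w [ 0.475 -0.211  0.034] z 0.097 59
 wheel bay [ 0.088 -0.102] w [ 0.599 -0.251  0.027] z 0.097 117
 wheel bay [-0.08   0.067] w [ 0.441 -0.073  0.03 ] z 0.096 32
(np.float64(0.6010290608827762), np.float64(-0.042752408608692775), np.float64(0.18406296128336036), np.float64(0.5798320761847052))
B
to pick [-0.571, 0.178, -0.03, -0.0]  down [0.0, 0.0, 0.575, -0.0]
from grip: over [0.264, 0.255, -0.575, -0.0]  down [0.0, 0.0, 0.565, -0.0]h.py:25: RuntimeWarning: Mean of empty slice.
  out.append((p,np.r_[cc[0],cc[1]],m.sum(),q[:,:2].mean(0),(u,v,r/4)))
  ret = um.true_divide(
```

```bash
python3 -m handwheel '[[[-0.19,0.06,0,0],[-0.38,0.12,0,0],[-0.571,0.178,0,0],[-0.571,0.178,0,0],[-0.571,0.178,0.01,0],[-0.571,0.178,0.2,0],[-0.571,0.178,0.4,0],[-0.571,0.178,0.5,0],[-0.571,0.178,0.545,0],[-0.571,0.178,0.545,0]]]' 75
python3 -m handwheel '[[[0,0,0,0],[0,0,0,0],[0,0,0,0],[0,0,-0.2,0],[0,0,-0.4,0],[0,0,-0.575,0],[0.13,0.13,-0.575,0],[0.264,0.255,-0.575,0],[0.264,0.255,-0.575,0],[0.264,0.255,-0.575,0]]]' 45
python3 -m handwheel '[[[0,0,0.2,0],[0,0,0.4,0],[0,0,0.5,0],[0,0,0.54,0],[0,0,0.57,0],[0,0,0.57,0],[0,0,0.57,0]]]' 45
python3 -m handwheel '[[[0,0,0,0],[0,0,0,0],[0,0,0,0],[0,0,-0.2,0],[0,0,-0.4,0],[0,0,-0.56,0],[0,0,-0.56,0]]]' 75
python3 - <<'E' 2>/dev/null
from h import *
c=look(); cv2.imwrite("pics/t2.png",cv2.resize(c["color"][190:325,225:500],None,fx=2.9,fy=2.9)[:,:,::-1])
y=PSI+load()["yaw"]; print(now())
print("F");plan((.449,-.187),bay((-.080,-.105)),.075,.077,y)
E
```

```text
time_s: 11.12
eef_pos: [0.5253, -0.1344, 0.0748]
eef_rot: [-0.0, 0.958, 0.286, -0.0]
wrist_force: [0.0, -0.0, 1.3]
opening: 0.88
grasp_force: 0.0
time_s: 12.38
eef_pos: [0.5964, -0.1486, 0.1896]
eef_rot: [-0.001, 0.958, 0.286, -0.001]
wrist_force: [0.4, 0.4, -1.1]
opening: 0.682
grasp_force: 64.7
time_s: 13.25
eef_pos: [0.5979, -0.1492, 0.0773]
eef_rot: [0.001, 0.958, 0.286, 0.001]
wrist_force: [0.5, -0.1, 0.4]
opening: 0.681
grasp_force: 64.9
time_s: 14.12
eef_pos: [0.5992, -0.1497, 0.1918]
eef_rot: [0.002, 0.958, 0.286, 0.002]
wrist_force: [0.5, 0.1, -0.1]
opening: 0.877
grasp_force: 0.0
 wheel bay [0.08  0.105] w [ 0.603 -0.044  0.03 ] z 0.099 367
 wheel bay [-0.525  0.115] w [0. 0. 0.] z 0.521 0
 wheel bay [0.055 0.033] w [ 0.574 -0.115  0.005] z 0.296 10
(np.float64(0.5979903416775838), np.float64(-0.14922547036205408), np.float64(0.18952174630566088), np.float64(0.5798533713692934))
F
to pick [-0.727, -0.25, -0.002, -0.0]  down [0.0, 0.0, 0.575, -0.0]
from grip: over [-0.231, 0.192, -0.575, -0.0]  down [0.0, 0.0, 0.565, -0.0]
```

View pics/t2.png

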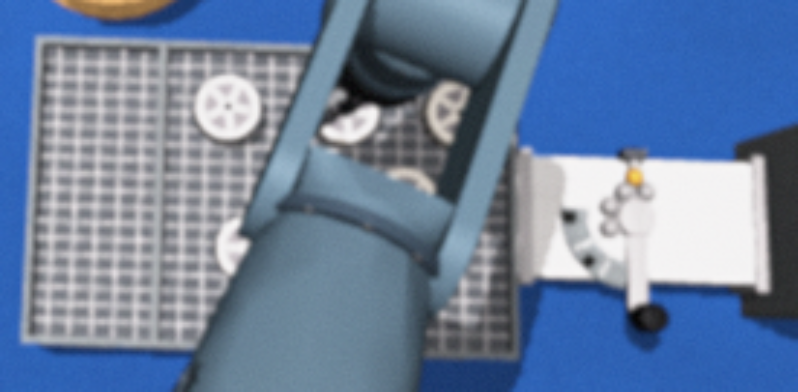

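Far-left wheel placed at (228,108), middle one at (350,120), far-right at (450,112). Next the near-right wheel.

```bash
python3 -m handwheel '[[[-0.24,-0.08,0,0],[-0.48,-0.16,0,0],[-0.727,-0.25,0,0],[-0.727,-0.25,0,0],[-0.727,-0.25,0.01,0],[-0.727,-0.25,0.2,0],[-0.727,-0.25,0.4,0],[-0.727,-0.25,0.5,0],[-0.727,-0.25,0.57,0],[-0.727,-0.25,0.57,0]]]' 75
python3 -m handwheel '[[[0,0,0,0],[0,0,0,0],[0,0,0,0],[0,0,-0.2,0],[0,0,-0.4,0],[0,0,-0.575,0],[-0.13,0.1,-0.575,0],[-0.231,0.192,-0.575,0],[-0.231,0.192,-0.575,0],[-0.231,0.192,-0.575,0]]]' 45
python3 -m handwheel '[[[0,0,0.2,0],[0,0,0.4,0],[0,0,0.5,0],[0,0,0.54,0],[0,0,0.57,0],[0,0,0.57,0],[0,0,0.57,0]]]' 45
python3 -m handwheel '[[[0,0,0,0],[0,0,0,0],[0,0,0,0],[0,0,-0.2,0],[0,0,-0.4,0],[0,0,-0.56,0],[0,0,-0.56,0]]]' 75
python3 - <<'E' 2>/dev/null
from h import *
c=look(); 
y=PSI+load()["yaw"]; print(now())
print("D");plan((.474,-.0585),bay((-.080,.105)),.075,.077,y)
E
```

```text
time_s: 15.42
eef_pos: [0.4482, -0.1861, 0.0732]
eef_rot: [-0.001, 0.958, 0.286, -0.001]
wrist_force: [-0.1, -0.2, -0.2]
opening: 0.88
grasp_force: 0.0
time_s: 16.68
eef_pos: [0.4305, -0.2436, 0.1891]
eef_rot: [-0.0, 0.958, 0.286, 0.0]
wrist_force: [-0.7, -0.6, -0.9]
opening: 0.685
grasp_force: 64.6
time_s: 17.55
eef_pos: [0.4311, -0.2445, 0.076]
eef_rot: [0.001, 0.958, 0.286, 0.0]
wrist_force: [0.1, -0.5, -0.3]
opening: 0.691
grasp_force: 64.6
time_s: 18.42
eef_pos: [0.4321, -0.2455, 0.1903]
eef_rot: [0.003, 0.958, 0.286, 0.002]
wrist_force: [-0.2, 0.4, -0.2]
opening: 0.875
grasp_force: 0.0
 wheel bay [0.08  0.105] w [ 0.603 -0.044  0.03 ] z 0.098 377
 wheel bay [ 0.081 -0.107] w [ 0.592 -0.255  0.03 ] z 0.099 364
 wheel bay [ 0.079 -0.002] w [ 0.596 -0.151  0.03 ] z 0.099 381
 wheel bay [-0.001 -0.056] w [ 0.513 -0.2    0.03 ] z 0.098 392
 wheel bay [-0.058  0.018] w [ 0.46  -0.123  0.03 ] z 0.098 398
 wheel bay [-0.048  0.083] w [ 0.474 -0.058  0.03 ] z 0.098 383
 wheel bay [-0.525  0.115] w [0. 0. 0.] z 0.531 0
(np.float64(0.43117752031397594), np.float64(-0.24467223890992593), np.float64(0.18831190068919376), np.float64(0.5798019617075663))
D
to pick [0.689, -0.661, -0.008, -0.0]  down [0.0, 0.0, 0.575, -0.0]
from grip: over [-0.063, -0.183, -0.575, -0.0]  down [0.0, 0.0, 0.565, -0.0]
```

```bash
python3 -m handwheel '[[[0.17,-0.17,0,0],[0.34,-0.33,0,0],[0.51,-0.5,0,0],[0.689,-0.661,0,0],[0.689,-0.661,0.01,0],[0.689,-0.661,0.2,0],[0.689,-0.661,0.4,0],[0.689,-0.661,0.5,0],[0.689,-0.661,0.565,0],[0.689,-0.661,0.565,0]]]' 75
python3 -m handwheel '[[[0,0,0,0],[0,0,0,0],[0,0,0,0],[0,0,-0.2,0],[0,0,-0.4,0],[0,0,-0.575,0],[-0.063,-0.183,-0.575,0],[-0.063,-0.183,-0.575,0],[-0.063,-0.183,-0.575,0],[-0.063,-0.183,-0.575,0]]]' 45
python3 -m handwheel '[[[0,0,0.2,0],[0,0,0.4,0],[0,0,0.5,0],[0,0,0.54,0],[0,0,0.57,0],[0,0,0.57,0],[0,0,0.57,0]]]' 45
python3 -m handwheel '[[[0,0,0,0],[0,0,0,0],[0,0,0,0],[0,0,-0.2,0],[0,0,-0.4,0],[0,0,-0.56,0],[0,0,-0.56,0]]]' 75
cat >> h.py <<'E'
def covers(c):
    P=pts(c); W=white(c)&(abs(P[...,2]-.006)<.014)&(P[...,1]>.15)&(P[...,0]>.25)&(P[...,0]<.75)
    n,l,s,_=cv2.connectedComponentsWithStats(W.astype(np.uint8))
    for k in range(1,n):
        if s[k,4]>150:
            (x,y),(w,h),a=cv2.minAreaRect((ray(c,np.argwhere(l==k)[:,::-1],.006)[:,:2]*1000).astype(np.float32))
            print(" cover",s[k,4],round(x),round(y),"size",round(w),round(h),"long axis deg",round(a if w>h else a+90,1))
E
python3 - <<'E' 2>/dev/null
from h import *
c=look(); covers(c); print(now())
yd=load()["yaw"]+np.pi/2
plan((.595,.332),d2w((.085,.163)),.020,.080,np.radians(82.6),zt=.15,psi2=yd)
E
```

```text
time_s: 19.73
eef_pos: [0.4725, -0.0583, 0.0731]
eef_rot: [-0.001, 0.958, 0.286, -0.001]
wrist_force: [-0.3, -0.0, -0.2]
opening: 0.881
grasp_force: 0.0
time_s: 20.98
eef_pos: [0.4433, -0.0347, 0.1892]
eef_rot: [0.0, 0.958, 0.286, -0.0]
wrist_force: [-0.3, 0.9, -0.1]
opening: 0.681
grasp_force: 64.7
time_s: 21.85
eef_pos: [0.4436, -0.0346, 0.0759]
eef_rot: [0.0, 0.958, 0.286, 0.001]
wrist_force: [0.5, 0.4, -1.1]
opening: 0.687
grasp_force: 64.5
time_s: 22.72
eef_pos: [0.4448, -0.035, 0.1901]
eef_rot: [0.002, 0.958, 0.286, 0.002]
wrist_force: [1.3, 0.2, 0.1]
opening: 0.88
grasp_force: 0.0
 wheel bay [-0.08  -0.106] w [ 0.431 -0.246  0.03 ] z 0.099 398
 wheel bay [ 0.081 -0.107] w [ 0.592 -0.256  0.03 ] z 0.098 369
 wheel bay [0.08  0.104] w [ 0.603 -0.044  0.03 ] z 0.098 371
 wheel bay [-0.    -0.057] w [ 0.514 -0.201  0.03 ] z 0.099 368
 wheel bay [ 0.08  -0.002] w [ 0.597 -0.151  0.03 ] z 0.099 374
 cover 458 595 332 size 82 46 long axis deg 82.6
 cover 486 463 429 size 82 45 long axis deg 27.6
 cover 493 432 307 size 46 81 long axis deg 164.6
(np.float64(0.4436067832475742), np.float64(-0.0345950524605633), np.float64(0.1882440430073136), np.float64(0.5798507786105662))
half [0.819, -0.559, 0.096, -0.287]
to pick [0.978, -0.166, 0.096, -0.287]  down [0.0, 0.0, 0.65, -0.0]
from grip: over [-1.278, 0.265, -0.65, -0.048]  down [0.0, 0.0, 0.35, -0.0]
```

```bash
python3 -m handwheel '[[[0.2,-0.14,0,-0.09],[0.4,-0.28,0.02,-0.18],[0.6,-0.42,0.06,-0.287],[0.819,-0.559,0.096,-0.287],[0.819,-0.559,0.096,-0.287],[0.819,-0.559,0.096,-0.287]]]' 58 >/dev/null
python3 -m handwheel '[[[0.25,-0.04,0,-0.09],[0.5,-0.08,0.03,-0.18],[0.75,-0.12,0.07,-0.287],[0.978,-0.166,0.096,-0.287],[0.978,-0.166,0.096,-0.287],[0.978,-0.166,0.3,-0.287],[0.978,-0.166,0.5,-0.287],[0.978,-0.166,0.65,-0.287],[0.978,-0.166,0.65,-0.287],[0.978,-0.166,0.65,-0.287]]]' 58
python3 - <<'E'
from h import *
print(now()); print(rel(now(),(.595,.332,.014,np.radians(82.6))))
c=ctrl.camera("scene"); cv2.imwrite("pics/s3.png",cv2.resize(c["color"][180:280,330:470],None,fx=5,fy=5,interpolation=cv2.INTER_CUBIC)[:,:,::-1])
E
```

```text
time_s: 24.78
eef_pos: [0.5956, 0.3313, 0.0397]
eef_rot: [0.0, 0.752, 0.659, 0.001]
wrist_force: [0.7, 0.4, 0.2]
opening: 0.679
grasp_force: 0.0
(np.float64(0.5956337561257087), np.float64(0.33130995071812036), np.float64(0.039739553850996354), np.float64(1.4394428135105937))
[0.003, -0.004, 0.129, -0.001]
```

View pics/s3.png

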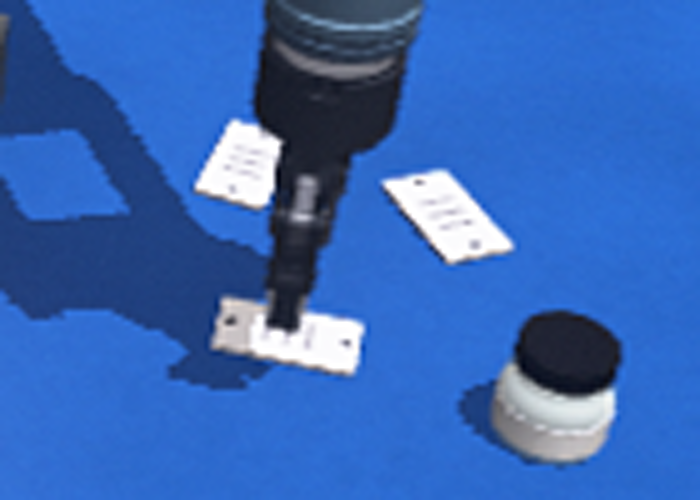

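The near finger stands over the middle of the cover at about (285,325), clear of the jar. Stepping down gently.

```bash
python3 -m handwheel '[[[0,0,0.06,0],[0,0,0.12,0],[0,0,0.12,0],[0,0,0.12,0]]]' 58 | grep -E "pos|force"
python3 -m handwheel '[[[0,0,0.015,0],[0,0,0.015,0],[0,0,0.015,0]]]' 58 | grep -E "pos|force"
python3 -m handwheel '[[[0,0,0.01,0],[0,0,0.01,0],[0,0,0.01,0]]]' 58 | grep -E "pos|force"
```

```text
eef_pos: [0.5944, 0.3323, 0.0139]
wrist_force: [0.4, 0.5, 0.1]
grasp_force: 0.0
eef_pos: [0.5947, 0.3323, 0.0112]
wrist_force: [-0.3, 0.1, 0.7]
grasp_force: 0.0
eef_pos: [0.5945, 0.3322, 0.0091]
wrist_force: [-0.2, -0.5, 0.8]
grasp_force: 0.0
```

```bash
python3 -m handwheel '[[[0,0,0,0],[0,0,0,0],[0,0,0,0],[0,0,0,0]]]' 30 | grep -E "pos|force|open"
python3 -m handwheel '[[[0,0,-0.05,0],[0,0,-0.15,0],[0,0,-0.25,0],[0,0,-0.25,0]]]' 30 | grep -E "pos|force|open"
python3 - <<'E'
from h import *
c=ctrl.camera("scene"); cv2.imwrite("pics/s4.png",cv2.resize(c["color"][160:280,330:470],None,fx=5,fy=5,interpolation=cv2.INTER_CUBIC)[:,:,::-1])
n=now(); print(n); yd=load()["yaw"]+np.pi/2
b=(*d2w((.085,.163)),.15,yd); m=(n[0],n[1],.15,n[3]); print(rel(n,m),rel(m,b))
E
```

```text
eef_pos: [0.595, 0.3324, 0.0097]
wrist_force: [-0.5, -0.5, 5.4]
opening: 0.478
grasp_force: 60.8
eef_pos: [0.5967, 0.333, 0.0627]
wrist_force: [0.3, 0.4, 0.1]
opening: 0.475
grasp_force: 60.6
(np.float64(0.5956615624650048), np.float64(0.3326071318487493), np.float64(0.061053558143921036), np.float64(1.440861158501205))
[0.0, 0.0, -0.445, -0.0] [-1.281, 0.263, -0.0, -0.049]
```

View pics/s4.png

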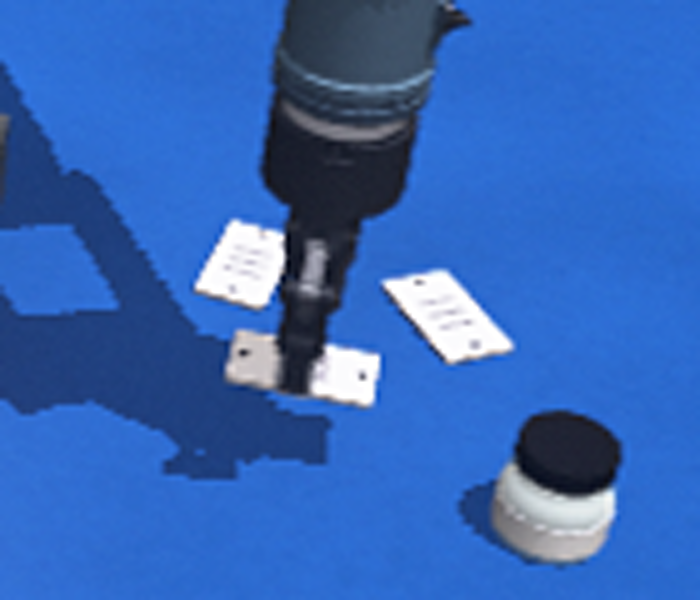

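```bash
python3 -m handwheel '[[[0,0,-0.25,0],[0,0,-0.445,0],[-0.22,0.05,-0.445,0],[-0.44,0.1,-0.445,0],[-0.64,0.13,-0.445,-0.049],[-0.64,0.13,-0.445,-0.049]]]' 30 | grep -E "pos|force|open"
python3 - <<'E'
from h import *
n=now(); print(n); yd=load()["yaw"]+np.pi/2
b=(*d2w((.085,.163)),.15,yd); print(rel(n,b)," down",rel(b,(*b[:2],.0715,yd)))
E
```

```text
eef_pos: [0.6036, 0.1991, 0.1474]
wrist_force: [0.5, 1.0, -0.6]
opening: 0.477
grasp_force: 60.8
(np.float64(0.6035646368837491), np.float64(0.19910512419011717), np.float64(0.14735865424563868), np.float64(1.510978555004151))
[-0.633, 0.093, -0.013, -0.002]  down [0.0, 0.0, 0.392, -0.0]
```

```bash
python3 -m handwheel '[[[-0.21,0.03,0,0],[-0.42,0.06,-0.013,0],[-0.633,0.093,-0.013,0],[-0.633,0.093,-0.013,0],[-0.633,0.093,-0.013,0],[-0.633,0.093,0.15,0],[-0.633,0.093,0.3,0],[-0.633,0.093,0.35,0],[-0.633,0.093,0.38,0],[-0.633,0.093,0.38,0]]]' 30 | grep -E "pos|force|open"
python3 -m handwheel '[[[0,0,0,0],[0,0,0,0],[0,0,0,0],[0,0,-0.1,0],[0,0,-0.3,0],[0,0,-0.4,0],[0,0,-0.4,0],[0,0,-0.4,0]]]' 58| grep -E "pos|force|open"
python3 - <<'E' 2>/dev/null
from h import *
c=look(); covers(c); n=now(); print(n)
yd=load()["yaw"]+np.pi/2
plan((.463,.429),d2w((0,.163)),.0115,.073,np.radians(27.6),zt=.15,psi2=yd)
big=cv2.resize(c["color"][190:325,225:500],None,fx=2.9,fy=2.9,interpolation=cv2.INTER_CUBIC); cv2.imwrite("pics/t5.png",big[:,:,::-1])
E
```

```text
eef_pos: [0.6156, 0.0749, 0.0726]
wrist_force: [0.8, 1.1, -0.1]
opening: 0.477
grasp_force: 60.8
eef_pos: [0.6144, 0.0745, 0.151]
wrist_force: [-0.6, -0.4, -0.4]
opening: 0.681
grasp_force: 0.0
 wheel bay [-0.08  -0.106] w [ 0.431 -0.246  0.03 ] z 0.099 393
 wheel bay [-0.001 -0.057] w [ 0.513 -0.201  0.03 ] z 0.099 374
 wheel bay [0.08  0.105] w [ 0.603 -0.044  0.03 ] z 0.098 337
 wheel bay [-0.058  0.017] w [ 0.461 -0.124  0.03 ] z 0.099 371
 wheel bay [ 0.08  -0.106] w [ 0.592 -0.255  0.03 ] z 0.099 373
 wheel bay [-0.078  0.103] w [ 0.445 -0.037  0.03 ] z 0.098 397
 wheel bay [ 0.08  -0.003] w [ 0.597 -0.151  0.03 ] z 0.099 369
 cover 487 463 429 size 82 45 long axis deg 27.6
 cover 491 432 307 size 46 81 long axis deg 164.6
(np.float64(0.6140767509182535), np.float64(0.07454965285081266), np.float64(0.15049603030935335), np.float64(1.5142924011102952))
half [0.863, -0.427, 0.001, 0.344]
to pick [0.54, -0.798, 0.001, 0.344]  down [0.0, 0.0, 0.692, -0.0]
from grip: over [-0.521, 1.717, -0.692, -0.688]  down [0.0, 0.0, 0.385, -0.0]
```

View pics/t5.png

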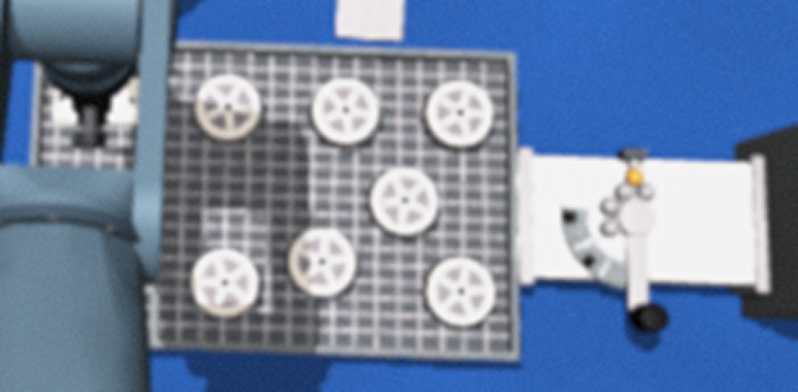

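All seven wheels are spread out; the first cover is in its bay at (95,105). Second cover next.

```bash
python3 -m handwheel '[[[0.22,-0.11,0,0.09],[0.43,-0.21,0,0.18],[0.65,-0.32,0,0.27],[0.863,-0.427,0,0.344],[0.863,-0.427,0,0.344],[0.863,-0.427,0,0.344]]]' 58 >/dev/null
python3 -m handwheel '[[[0.14,-0.2,0,0.09],[0.27,-0.4,0,0.18],[0.4,-0.6,0,0.27],[0.54,-0.798,0,0.344],[0.54,-0.798,0,0.344],[0.54,-0.798,0.2,0.344],[0.54,-0.798,0.4,0.344],[0.54,-0.798,0.55,0.344],[0.54,-0.798,0.55,0.344],[0.54,-0.798,0.55,0.344]]]' 58
python3 - <<'E'
from h import *
n=now(); print(n); print(rel(n,(.463,.429,.0112,np.radians(27.6))))
E
```

```text
time_s: 32.17
eef_pos: [0.4655, 0.4283, 0.0432]
eef_rot: [-0.0, 0.971, 0.238, 0.001]
wrist_force: [0.7, 0.8, 0.7]
opening: 0.677
grasp_force: 0.0
(np.float64(0.4655248440333622), np.float64(0.4282955259381569), np.float64(0.043169752661579706), np.float64(0.4813592499998911))
[-0.01, -0.009, 0.16, -0.0]
```

```bash
python3 -m handwheel '[[[-0.01,-0.009,0,0],[-0.01,-0.009,0.08,0],[-0.01,-0.009,0.14,0],[-0.01,-0.009,0.16,0],[-0.01,-0.009,0.16,0],[-0.01,-0.009,0.16,0]]]' 58 | grep -E "pos|force|open"
python3 -m handwheel '[[[0,0,0,0],[0,0,0,0],[0,0,0,0],[0,0,0,0],[0,0,-0.1,0],[0,0,-0.3,0],[0,0,-0.5,0],[0,0,-0.69,0],[0,0,-0.69,0]]]' 30| grep -E "pos|force|open"
python3 -m handwheel '[[[-0.07,0.22,0,-0.1],[-0.14,0.44,0,-0.2],[-0.21,0.66,0,-0.3],[-0.26,0.86,0,-0.4],[-0.26,0.86,0,-0.5],[-0.26,0.86,0,-0.6],[-0.26,0.86,0,-0.688],[-0.26,0.86,0,-0.688]]]' 30| grep -E "pos|force|open"
python3 - <<'E'
from h import *
n=now(); print(n); yd=load()["yaw"]+np.pi/2
b=(*d2w((0,.163)),.15,yd); print(rel(n,b)," down",rel(b,(*b[:2],.0735,yd)))
E
```

```text
eef_pos: [0.4616, 0.4297, 0.0103]
wrist_force: [0.5, 0.4, 0.8]
opening: 0.679
grasp_force: 0.0
eef_pos: [0.4639, 0.4313, 0.154]
wrist_force: [-0.5, 0.1, 0.0]
opening: 0.461
grasp_force: 60.3
eef_pos: [0.4947, 0.2529, 0.1478]
wrist_force: [0.4, -0.1, -2.0]
opening: 0.465
grasp_force: 60.4
(np.float64(0.49468754833966383), np.float64(0.2528521976232754), np.float64(0.1477937178868736), np.float64(1.5129802511710597))
[-0.87, 0.226, -0.011, -0.001]  down [0.0, 0.0, 0.382, -0.0]
```

```bash
python3 -m handwheel '[[[-0.22,0.06,0,0],[-0.44,0.12,-0.011,0],[-0.66,0.17,-0.011,0],[-0.87,0.226,-0.011,0],[-0.87,0.226,-0.011,0],[-0.87,0.226,0.15,0],[-0.87,0.226,0.3,0],[-0.87,0.226,0.35,0],[-0.87,0.226,0.375,0],[-0.87,0.226,0.375,0]]]' 30 | grep -E "pos|force|open"
python3 -m handwheel '[[[0,0,0,0],[0,0,0,0],[0,0,0,0],[0,0,-0.1,0],[0,0,-0.3,0],[0,0,-0.39,0],[0,0,-0.39,0],[0,0,-0.39,0]]]' 58| grep -E "pos|force|open"
python3 - <<'E' 2>/dev/null
from h import *
c=look(); covers(c); n=now(); print(n)
yd=load()["yaw"]+np.pi/2
plan((.432,.307),d2w((-.085,.163)),.0115,.073,np.radians(164.6),zt=.15,psi2=yd)
E
```

```text
eef_pos: [0.5309, 0.0771, 0.0737]
wrist_force: [0.2, -0.4, 0.2]
opening: 0.466
grasp_force: 60.4
eef_pos: [0.5295, 0.0768, 0.1498]
wrist_force: [-0.4, 0.0, -0.9]
opening: 0.678
grasp_force: 0.0
 wheel bay [ 0.081 -0.107] w [ 0.592 -0.255  0.03 ] z 0.099 369
 wheel bay [0.079 0.105] w [ 0.603 -0.044  0.03 ] z 0.098 366
 wheel bay [-0.079  0.103] w [ 0.444 -0.037  0.029] z 0.098 331
 wheel bay [-0.08  -0.106] w [ 0.432 -0.245  0.03 ] z 0.098 400
 wheel bay [ 0.08  -0.002] w [ 0.597 -0.151  0.03 ] z 0.098 378
 wheel bay [-0.057  0.018] w [ 0.461 -0.123  0.03 ] z 0.098 378
 wheel bay [-0.    -0.057] w [ 0.514 -0.201  0.03 ] z 0.099 390
 cover 493 432 307 size 46 81 long axis deg 164.6
(np.float64(0.5293373194702286), np.float64(0.076812942071836), np.float64(0.14948743772337592), np.float64(1.5142275846779323))
half [0.561, -0.275, -0.001, -0.453]
to pick [0.609, 0.138, -0.001, -0.453]  down [0.0, 0.0, 0.692, -0.0]
from grip: over [-0.362, -1.071, -0.692, 0.906]  down [0.0, 0.0, 0.385, -0.0]
```

```bash
python3 -m handwheel '[[[0.19,-0.09,0,-0.1],[0.37,-0.18,0,-0.2],[0.561,-0.275,0,-0.3],[0.561,-0.275,0,-0.4],[0.561,-0.275,0,-0.453],[0.561,-0.275,0,-0.453]]]' 58 >/dev/null
python3 -m handwheel '[[[0.2,0.05,0,-0.1],[0.4,0.09,0,-0.2],[0.609,0.138,0,-0.3],[0.609,0.138,0,-0.4],[0.609,0.138,0,-0.453],[0.609,0.138,0.2,-0.453],[0.609,0.138,0.4,-0.453],[0.609,0.138,0.55,-0.453],[0.609,0.138,0.55,-0.453],[0.609,0.138,0.55,-0.453]]]' 58
python3 - <<'E'
from h import *
n=now(); print(n); print(rel(n,(.432,.307,.0112,np.radians(164.6))))
E
```

```text
time_s: 39.35
eef_pos: [0.4338, 0.307, 0.0418]
eef_rot: [0.0, 0.134, 0.991, 0.0]
wrist_force: [0.5, -0.7, 0.9]
opening: 0.679
grasp_force: 0.0
(np.float64(0.43377264544279853), np.float64(0.3070025231341896), np.float64(0.04177742703680199), np.float64(2.8722851779305896))
[0.009, -0.002, 0.153, -0.0]
```

```bash
python3 -m handwheel '[[[0.009,0,0,0],[0.009,0,0.08,0],[0.009,0,0.13,0],[0.009,0,0.155,0],[0.009,0,0.155,0],[0.009,0,0.155,0]]]' 58 | grep -E "pos|force|open"
python3 -m handwheel '[[[0,0,0,0],[0,0,0,0],[0,0,0,0],[0,0,0,0],[0,0,-0.1,0],[0,0,-0.3,0],[0,0,-0.5,0],[0,0,-0.69,0],[0,0,-0.69,0]]]' 30| grep -E "pos|force|open"
python3 -m handwheel '[[[-0.05,-0.15,0,0.12],[-0.1,-0.3,0,0.24],[-0.14,-0.4,0,0.36],[-0.18,-0.53,0,0.48],[-0.18,-0.53,0,0.6],[-0.18,-0.53,0,0.72],[-0.18,-0.53,0,0.84],[-0.18,-0.53,0,0.906],[-0.18,-0.53,0,0.906]]]' 30| grep -E "pos|force|open"
python3 - <<'E'
from h import *
n=now(); print(n); yd=load()["yaw"]+np.pi/2
b=(*d2w((-.085,.163)),.15,yd); print(rel(n,b)," down",rel(b,(*b[:2],.0735,yd)))
E
```

```text
eef_pos: [0.4316, 0.3075, 0.0102]
wrist_force: [-1.2, 0.3, 0.6]
opening: 0.675
grasp_force: 0.0
eef_pos: [0.4338, 0.3085, 0.152]
wrist_force: [-0.6, -0.6, 0.3]
opening: 0.462
grasp_force: 60.3
eef_pos: [0.4374, 0.1955, 0.1472]
wrist_force: [0.1, -0.2, -0.4]
opening: 0.466
grasp_force: 60.4
(np.float64(0.4374147969210299), np.float64(0.19549923052535106), np.float64(0.147182573726573), np.float64(1.5152366945158338))
[-0.568, 0.069, -0.014, 0.001]  down [0.0, 0.0, 0.382, -0.0]
```

```bash
python3 -m handwheel '[[[-0.19,0.023,0,0],[-0.38,0.046,-0.014,0],[-0.568,0.069,-0.014,0],[-0.568,0.069,-0.014,0],[-0.568,0.069,-0.014,0],[-0.568,0.069,0.15,0],[-0.568,0.069,0.3,0],[-0.568,0.069,0.35,0],[-0.568,0.069,0.37,0],[-0.568,0.069,0.37,0]]]' 30 | grep -E "pos|force|open"
python3 -m handwheel '[[[0,0,0,0],[0,0,0,0],[0,0,0,0],[0,0,-0.1,0],[0,0,-0.3,0],[0,0,-0.5,0],[0,0,-0.5,0],[0,0,-0.5,0]]]' 58| grep -E "pos|force|open"
python3 - <<'E' 2>/dev/null
from h import *
c=look(); covers(c); n=now(); print(n)
P=pts(c);a=c["color"].astype(int)
k=(a.max(-1)<75)&(P[...,2]>.114)&(P[...,2]<.135)&(np.hypot(P[...,0]-.402,P[...,1]+.405)<.04)
print("knob",k.sum(),np.median(P[k],0),cv2.minEnclosingCircle(P[k][:,:2].astype(np.float32)))
o,R=T(); piv=ray(c,np.array([(636,215)])/2.9+[225,190],.084)[0]
print("nominal from pivot",piv[:2]+R@[-.09,0])
s=ctrl.camera("scene"); P=pts(s);a=s["color"].astype(int)
k=(a.max(-1)<75)&(P[...,2]>.114)&(P[...,2]<.135)&(np.hypot(P[...,0]-.402,P[...,1]+.405)<.04)
print("knob scene",k.sum(),np.median(P[k],0),cv2.minEnclosingCircle(P[k][:,:2].astype(np.float32)))
E
```

```text
eef_pos: [0.446, 0.0817, 0.0747]
wrist_force: [-0.5, -0.2, -0.2]
opening: 0.462
grasp_force: 60.5
eef_pos: [0.445, 0.0815, 0.1736]
wrist_force: [0.1, -0.1, -0.3]
opening: 0.681
grasp_force: 0.0
 wheel bay [ 0.081 -0.106] w [ 0.592 -0.255  0.03 ] z 0.098 368
 wheel bay [-0.079  0.103] w [ 0.445 -0.037  0.03 ] z 0.098 376
 wheel bay [-0.002 -0.057] w [ 0.513 -0.201  0.031] z 0.099 381
 wheel bay [-0.08  -0.107] w [ 0.431 -0.246  0.03 ] z 0.099 396
 wheel bay [0.08  0.105] w [ 0.603 -0.044  0.03 ] z 0.098 371
 wheel bay [-0.058  0.018] w [ 0.46  -0.123  0.03 ] z 0.099 389
 wheel bay [ 0.079 -0.002] w [ 0.596 -0.151  0.031] z 0.099 361
(np.float64(0.4445827206642647), np.float64(0.08147571850120491), np.float64(0.17301552684636212), np.float64(1.5142034178239765))
knob 76 [ 0.40330323 -0.40434238  0.12347572] ((0.40342432260513306, -0.4048691987991333), 0.012597864493727684)
nominal from pivot [ 0.40431287 -0.40872162]
knob scene 33 [ 0.40801843 -0.40183971  0.12346623] ((0.4037559926509857, -0.4033736288547516), 0.012813381850719452)
```

```bash
python3 -m handwheel '[[[-0.25,0,-0.1,0],[-0.5,0,-0.13,0],[-0.75,0,-0.13,0],[-1,0,-0.13,0],[-1,0,-0.13,0]]]' 36 | grep -E "pos|force"
python3 -m handwheel '[[[-0.25,0,0,0],[-0.5,0,0,0],[-0.75,0,0,0.1],[-1,0,0,0.2],[-1,0,0,0.3],[-1,0,0,0.4],[-1,0,0,0.5],[-1,0,0,0.5],[-1,0,0,0.5]]]' 36 | grep -E "pos|force"
python3 - <<'E' 2>/dev/null
from h import *
n=now(); print(n,rel(n,(.4035,-.4045,.2,load()["yaw"])))
c=ctrl.camera("top"); cv2.imwrite("pics/t6.png",cv2.resize(c["color"][190:325,225:500],None,fx=2.9,fy=2.9,interpolation=cv2.INTER_CUBIC)[:,:,::-1])
E
```

```text
eef_pos: [0.4333, -0.1208, 0.1989]
wrist_force: [-0.6, 0.6, 0.6]
grasp_force: 0.0
eef_pos: [0.4229, -0.317, 0.1994]
wrist_force: [-0.2, 0.2, -0.6]
grasp_force: 0.0
(np.float64(0.42294477836038286), np.float64(-0.3170185442995426), np.float64(0.19944270845876963), np.float64(0.7679013393251144)) [-0.374, 0.247, -0.003, 0.55]
```

View pics/t6.png

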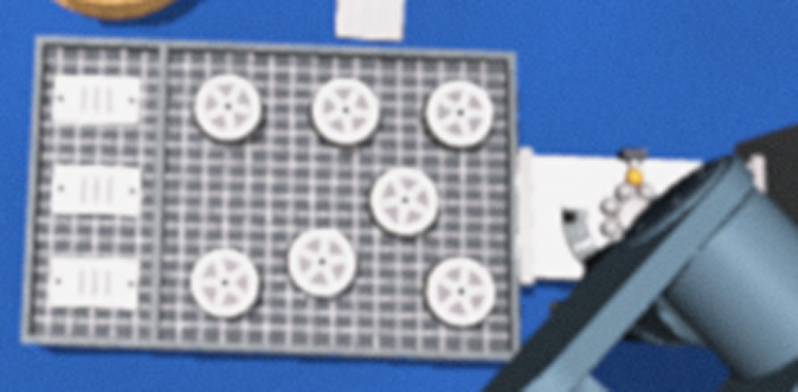

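All seven wheels and three covers (at (96,100), (95,190) and (93,282)) lie loaded and flat. On to the damper, with the fingers straddling the knob loosely.

```bash
python3 -m handwheel '[[[-0.18,0.12,0,0.1],[-0.374,0.247,0,0.2],[-0.374,0.247,0,0.3],[-0.374,0.247,0,0.4],[-0.374,0.247,0,0.5],[-0.374,0.247,0,0.55],[-0.374,0.247,0,0.55],[-0.374,0.247,0,0.55]]]' 40 | grep -E "pos|force|open"
python3 - <<'E' 2>/dev/null
from h import *
n=now(); y=load()["yaw"]; o,R=T(); k=np.array([.4035,-.4045]); st=(*k,.105,y)
print(n,rel(n,st))
for th in (.2,.4,.6,.785,.83):
    print(th,rel(st,(*(k+R@[.09*(1-np.cos(th)),.09*np.sin(th)]),.105,y-th)))
E
```

```text
eef_pos: [0.4031, -0.4052, 0.2]
wrist_force: [1.2, -0.2, -0.4]
opening: 0.468
grasp_force: 0.0
(np.float64(0.4030602155730542), np.float64(-0.40518260589388694), np.float64(0.20000210547080086), np.float64(-0.05842860359056438)) [0.002, -0.004, 0.475, -0.001]
0.2 [0.009, -0.089, -0.0, 0.133]
0.4 [0.036, -0.175, -0.0, 0.267]
0.6 [0.079, -0.254, -0.0, 0.4]
0.785 [0.132, -0.318, -0.0, 0.523]
0.83 [0.146, -0.332, -0.0, 0.553]
```

```bash
python3 -m handwheel '[[[0,0,0.2,0],[0,0,0.35,0],[0,0,0.43,0],[0,0,0.475,0],[0,0,0.475,0],[0,0,0.475,0]]]' 40 | grep -E "pos|force|open"
python3 -m handwheel '[[[0.002,-0.045,0,0.066],[0.009,-0.089,0,0.133],[0.02,-0.132,0,0.2],[0.036,-0.175,0,0.267],[0.055,-0.215,0,0.333],[0.079,-0.254,0,0.4],[0.105,-0.287,0,0.46],[0.132,-0.318,0,0.523],[0.132,-0.318,0,0.523],[0.132,-0.318,0,0.523]]]' 40 | grep -E "pos|force|open"
python3 - <<'E' 2>/dev/null
from h import *
print(now(),ctrl.get_obs()["wrist_force"])
c=ctrl.camera("scene"); cv2.imwrite("pics/s7.png",cv2.resize(c["color"][120:230,60:210],None,fx=5,fy=5,interpolation=cv2.INTER_CUBIC)[:,:,::-1])
E
```

```text
eef_pos: [0.4035, -0.4061, 0.1063]
wrist_force: [0.7, -0.6, -0.1]
opening: 0.469
grasp_force: 0.0
eef_pos: [0.4334, -0.3439, 0.1057]
wrist_force: [0.5, 0.8, 0.6]
opening: 0.469
grasp_force: 0.0
(np.float64(0.4333856827137984), np.float64(-0.3439311969025108), np.float64(0.10569507384284738), np.float64(-0.8432558353007188)) [0.54595775 0.77435077 0.62324091]
```

View pics/s7.png

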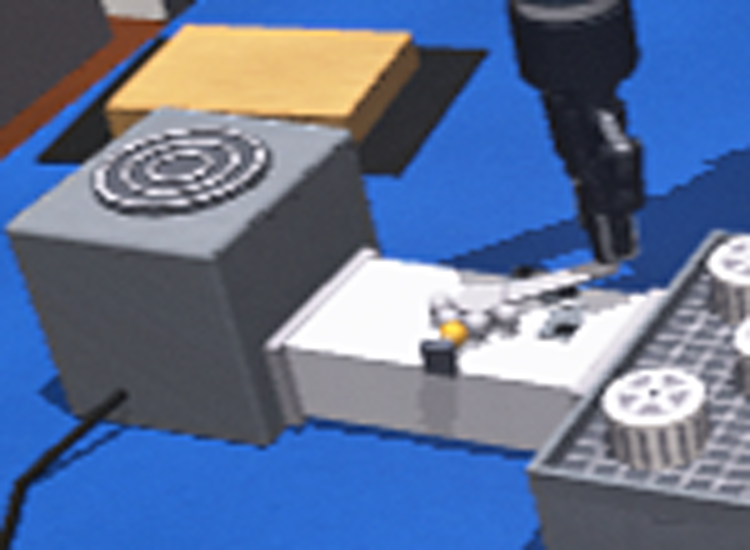

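The lever now points at the gripper, from (505,300) to (610,265), with no force left on it. Lifting away to check.

```bash
python3 -m handwheel '[[[0,0,-0.15,0],[0,0,-0.35,0],[0,0,-0.55,0],[0,0,-0.7,0],[-0.2,0.2,-0.7,0],[-0.4,0.4,-0.7,0],[-0.6,0.6,-0.7,0],[-0.6,0.6,-0.7,0],[-0.6,0.6,-0.7,0],[-0.6,0.6,-0.7,0]]]' 60 
python3 - <<'E' 2>/dev/null
from h import *
c=look(); o,R=T()
P=pts(c);a=c["color"].astype(int)
k=(a.max(-1)<75)&(P[...,2]>.114)&(P[...,2]<.135)&(np.hypot(P[...,0]-.43,P[...,1]+.36)<.07)
cc=np.array(cv2.minEnclosingCircle(P[k][:,:2].astype(np.float32))[0]); piv=np.array([.4035,-.4045])+R@[.09,0]
d=R.T@(cc-piv); print("knob",k.sum(),cc,d,np.hypot(*d),"angle",np.arctan2(d[1],-d[0]))
cv2.imwrite("pics/t8.png",cv2.resize(c["color"][190:325,225:500],None,fx=2.9,fy=2.9,interpolation=cv2.INTER_CUBIC)[:,:,::-1])
E
```

```text
time_s: 50.8
eef_pos: [0.2646, -0.3335, 0.2453]
eef_rot: [0.0, 0.912, -0.41, 0.0]
wrist_force: [0.6, -0.1, 0.9]
opening: 0.708
grasp_force: 0.0
 wheel bay [-0.08  -0.106] w [ 0.432 -0.245  0.03 ] z 0.098 402
 wheel bay [ 0.081 -0.107] w [ 0.592 -0.256  0.03 ] z 0.099 372
 wheel bay [0.08  0.105] w [ 0.603 -0.044  0.03 ] z 0.099 368
 wheel bay [ 0.08  -0.002] w [ 0.597 -0.151  0.03 ] z 0.099 371
 wheel bay [-0.001 -0.056] w [ 0.513 -0.2    0.031] z 0.099 381
 wheel bay [-0.058  0.017] w [ 0.461 -0.124  0.03 ] z 0.099 386
 wheel bay [-0.079  0.104] w [ 0.444 -0.035  0.03 ] z 0.098 397
knob 74 [ 0.4343515  -0.34353149] [-0.06264947  0.06261727] 0.08857696802916376 angle 0.7851411470107976
```

View pics/t8.png

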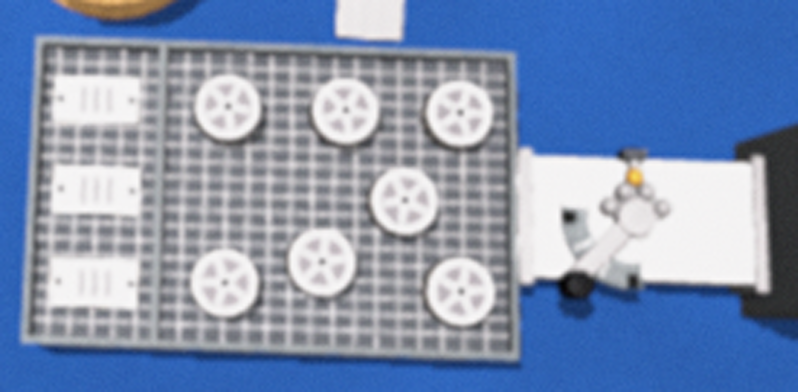

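The damper lever is in the middle notch (0.785 rad, knob at (575,285)). Seven wheels and three covers lie as wanted, and the arm is clear of everything.

```bash
python3 -c "
from bench import ctrl
print(ctrl.hand_in())"
```

```text
the job is handed in; nothing more can be done
None
```

The job is done and handed in at about 51 s: seven wheels lie flat in the big bay, about 34 mm or more clear of each other and in all four quarters, all three covers lie flat in the narrow bay, and the damper is in its middle notch (measured 0.785 rad).

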